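# Slide the powder compact through the gap to its spot

## Robot

A 6-joint arm with a two-finger parallel gripper is mounted at the origin on the work surface. World frame = base frame: x ahead of the robot, y to its left, z up, the work surface at z = 0. Lengths are in mm, angles in rad, forces in N, time in s.
With the tool pointing down it reaches from about 350 to 725 mm from the base axis. Payload 4.3 kg.
Tool frame: the origin (TCP) lies at the very end of the fingers, on their centre line; the grasp point (between the pads) lies 19 mm behind it (grasp_offset is the distance from the TCP to the grasp point, in mm); z points along the fingers, y is the line along which they close (so a half turn about z gives the same grasp; the last joint's range is limited). The gripper opens to 85 mm and grips with 20 to 120 N. Pads are 22 mm wide; open, the fingers measure 114 mm over their backs; the gripper's body (76 mm by 85 mm) begins 54 mm behind the grasp point. The pads swing forward as they close: fully open they stand 13 mm farther back than shut.
Start: joints at [1.054, 0.377, 0.081, 1.274, 0, 1.46], TCP at [227.522, 528.11, 231.329] pointing down, gripper open.
Joint ranges: [-2.72, 2.72], [-0.84, 1.66], [-1.02, 1.22], [-1.77, 2.12], [-1.37, 1.28], [-3.14, 3.14]. Speed limits (rad/s): [2.57, 2.57, 3.14, 3.14, 3.14, 3.14].

## Interface

Orientations are given as a rotation vector (axis times angle).
In Python, from workcell import * gives the robot as it stands.
- The arm moves only by the shell command python3 -m crank 'ROWS' [FORCE]. ROWS is a JSON object of lists of equal length, an entry for each row: "hand": the opening, from 0 (shut) to 1 (fully open); "xyz": the shift along the world's x, y, z in cm, a list of three; "roll": the turn about the world's z in degrees. A call has 1 to 20 rows; each row is the pose to reach, as a shift and turn from the pose commanded when the call began; what a row does not reach only later rows make up. A row lasts 1/12 s, in which the tool goes at most 41.7 mm and 7.16 degrees, less where a joint would pass 70% of its speed; a pose out of reach is approached as far as the arm can. A call with a gripper value outside its range is refused whole. The fingers move at their own pace and stop on an object; FORCE is the grip in N (left out, the last holds). Time passes only in rows, so rows that repeat a pose let the fingers close. It gives the time, the measured TCP pose, the force, the opening and the grip force at its end, in the units of the state.
- get_state(): the state, without advancing time (a new reading comes with each control period).
- camera(name): name is "scene" or "top"; returns the picture (384x512x3 uint8, blue, green, red); there is no depth.
- camera_params(name): a dict with "intrinsics" (3x3 intrinsics, pixels), "R" (3x3) and "t" (3): a world point X has camera coordinates R X + t. Camera axes: x right, y down, z forward; pixel columns grow to the right and rows downward; lengths in mm; the calibration is good to about 2 mm. A picture is of the moment at which its call begins. camera_params takes no time and is no camera call.
- sign_off(): hands the job in; it is judged then, once.
The state is a dict: "t": time; "joint_pos": joint angles; "joint_vel": joint speeds; "joint_torque": joint torques, N m; "tcp_pos": TCP position; "eef_rot": TCP orientation; "wrist_force": force on the tool from outside, world axes, zero at the start; "ft_torque": the same for the moment, N m; "finger_gap": finger opening in mm; "finger_force": force on a finger pad.
Only numpy, scipy, OpenCV 4.12 (cv2) and the standard library are available. Lean on these libraries where they do the work, as an engineer would, in place of code of your own. Each camera call takes 0.05 s, during which the arm holds its last target. There are 200 camera calls.

## Task

Using your fingertips only, gently push the round gold powder compact along the table, through the narrow gap between the glass paperweight and the wooden earring board, until it lies wholly inside the gold ring printed on the sheet behind them. Do not pick it up, pinch it or tip it, leave every other thing where it stands, and finish with the hand clear.

Things in the scene. Friction and masses are not known exactly. Their poses are not given: they have to be found in the camera images.
- compact: The part to push: round closed powder compact, gold with a dark rose lid, an upright-axis disc 66 mm in diameter and 16 mm tall, about 90 g, lying flat and loose on the near (robot) side of the gap. Slides freely and stops when no longer pushed. Origin at the centre of its underside; z up.
- vanity_sheet: Thin blush-pink printed sheet flat on the table (no step, fixed). Origin at table height at the middle of the gap, which is 73 mm wide; x axis level, straight through the gap away from the robot; y axis across it towards the earring board. Both obstacles reach from x = -40 to +40 mm. The compact starts at x = -95 to -115 mm, up to 65 mm off the centre line.
- spot (a point): Centre of the gold ring printed on the sheet (outer diameter 124 mm, inner 114 mm, cream inside), at table height, 125 mm beyond the gap middle on its centre line.
- peg_board: Fixed low wooden earring board: block 80 (x) by 110 (y) by 22 mm tall with eight upright pegs holding earrings, 49 mm tall in all. Origin at the centre of its underside, axes as the sheet's; its centre lies 91.5 mm from the gap middle along the sheet's +y.
- paperweight: Fixed round greenish glass dome paperweight, 80 mm in diameter with upright sides up to 20 mm, 46 mm tall. Origin at the centre of its underside, 76.5 mm from the gap middle along the sheet's -y.
- tier_box: Fixed white three-tier plastic stacking box, 124 by 154 mm, 165 mm tall, beyond the earring board on the +y side of the sheet. Origin at the centre of its underside.
- roller: Loose purple hard silicone hair roller standing upright, 39 mm in diameter, 60 mm tall; leave alone. Origin at the centre of its underside.
- bangle: Loose gold-toned steel bangle lying flat, 68 mm in diameter, 8 mm tall; leave alone. Origin at the centre of its underside.
- polish: Loose red nail-polish bottle with black cap, 30 mm in diameter, 56 mm tall; leave alone. Origin at the centre of its underside.
- lipstick: Loose closed lipstick, black and gold, 22 mm square, 55 mm tall, standing; leave alone. Origin at the centre of its underside.
- cream_jar: Loose white cream jar with pink lid, 50 mm in diameter, 40 mm tall; leave alone. Origin at the centre of its underside.

How it is judged (in metres and radians):
On the way:
1. the compact passes flat through the gap (x of compact in the frame of vanity_sheet between -0.03 and 0.03 m and y of compact in the frame of vanity_sheet between -0.012 and 0.012 m and height (world z) of compact below 0.006 m), for 0.05 s.
At the end, for the whole second after the job is handed in: The compact lies flat and still inside the gold ring (its centre within 25 mm of the ring's centre), having gone through the gap, and every bystander is upright within 15 mm of where it was (horizontal distance between compact and spot below 0.025 m and height (world z) of compact below 0.003 m and angle between compact's own z axis and vertical below 0.06 rad and linear speed of compact below 0.01 m/s and distance of each of roller, bangle, polish, lipstick, cream_jar from where it was at the start of the episode below 0.015 m and angle between each of roller, bangle, polish, lipstick, cream_jar's own z axis and vertical below 0.15 rad); the robot touches nothing.
It fails at once if the compact is lifted off the table (more than 6 mm) (height (world z) of compact above 0.006 m).
It fails at once if the compact is tipped (more than 0.25 rad) (angle between compact's own z axis and vertical above 0.25 rad).
It fails at once if the compact is pinched or pressed hard by the fingers (over 20 N) (contact force between the fingers and compact above 20 N).
It fails at once if a bystander is moved more than 15 mm or knocked over (distance of any of roller, bangle, polish, lipstick, cream_jar from where it was at the start of the episode above 0.015 m or angle between any of roller, bangle, polish, lipstick, cream_jar's own z axis and vertical above 0.3 rad).
It also fails if it takes over 51 s, if anything falls off the work surface, if the arm or the gripper's body presses on something with over 40 N, if the wrist force passes 120 N, or if a joint passes its speed limit or range.

## Working session

There is one attempt and no reset: what is moved stays moved. The work goes in short steps, Python scripts to look and compute and a shell command to move; the robot and the scene stay as the last step left them, time stands still between calls to the robot, and variables do not carry over. Pictures are saved under pics/ and viewed, at most 10 in all, crops included, and the job is handed in when it is done.

```bash
mkdir -p pics
python3 - <<'E'
from workcell import *
import cv2
for n in("scene","top"):
    cv2.imwrite(f"pics/{n}0.png",cv2.resize(camera(n),None,fx=1.5,fy=1.5))
    print(camera_params(n))
s=get_state();print(s['tcp_pos'],s['eef_rot'],s['finger_gap'],s['t'])
E
```

```text
{'intrinsics': array([[367.15285396,   0.        , 257.27917057],
       [  0.        , 367.15285396, 186.08731123],
       [  0.        ,   0.        ,   1.        ]]), 'R': array([[ 0.54746887,  0.83682547,  0.00098826],
       [ 0.63391689, -0.41395028, -0.65329514],
       [-0.54628491,  0.35828523, -0.75710269]]), 't': array([-360.98349639, -336.36948876, 1112.45034215])}
{'intrinsics': array([[468.01397706,   0.        , 243.28384269],
       [  0.        , 468.01397706, 190.80111788],
       [  0.        ,   0.        ,   1.        ]]), 'R': array([[ 0.02593764, -0.99948868,  0.01869824],
       [-0.99663087, -0.02731029, -0.07733735],
       [ 0.07780846, -0.0166293 , -0.99682963]]), 't': array([   5.53312883,  579.62904764, 1104.23870294])}
[227.22775639 527.57390044 230.44696018] [-6.34499868e-01 -3.07630392e+00  2.74300760e-03] 85.32072480064677 0.1
```

View pics/top0.png

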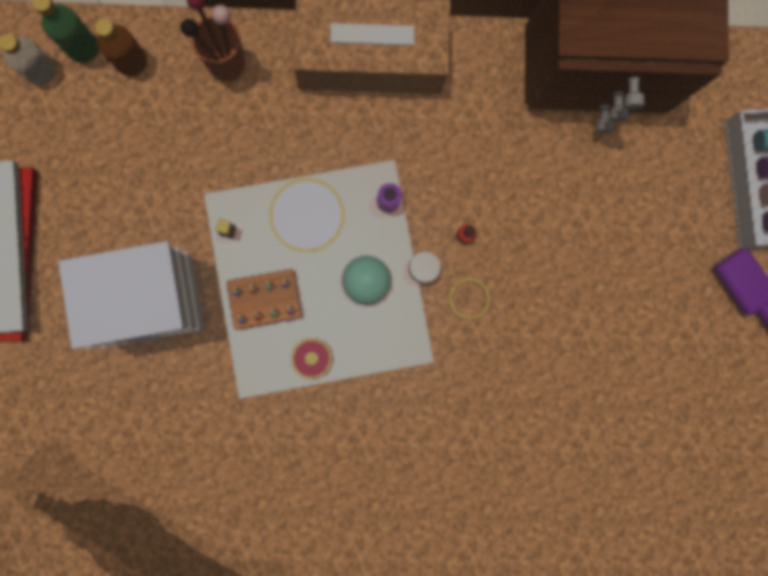

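View pics/scene0.png

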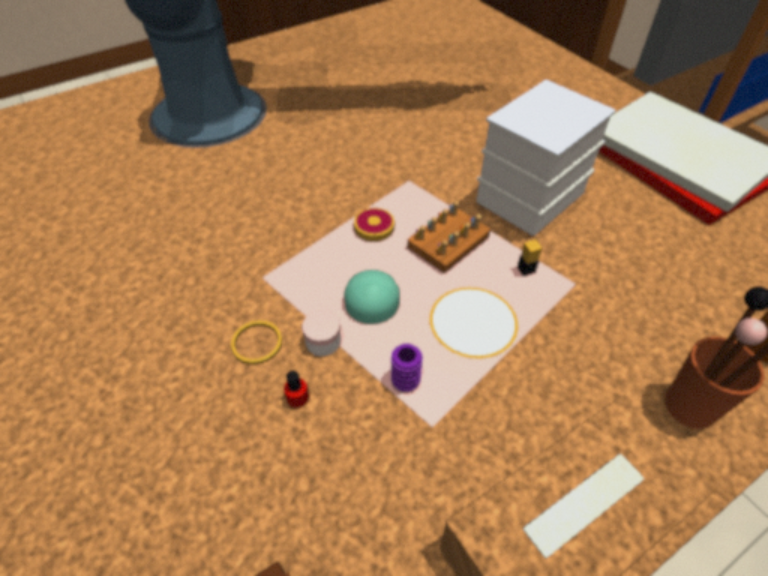

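The top view shows the compact at about (312,358), the ring at (307,215), the dome at (367,280) and the board at (265,299), in 1.5x pixels. I'll enlarge this for exact readings.

```bash
cat > h.py <<'E'
from workcell import *
import cv2, numpy as np
def ray(name,u,v,z):
    p=camera_params(name);K,R,t=p['intrinsics'],p['R'],p['t']
    c=-R.T@t; d=R.T@np.linalg.solve(K,[u,v,1.]); return (c+d*(z-c[2])/d[2])
def proj(name,X):
    p=camera_params(name);q=p['intrinsics']@(p['R']@np.array(X,float)+p['t']);return q[:2]/q[2]
def crop(name,u0,v0,w,h,f,out):
    cv2.imwrite(out,cv2.resize(camera(name)[v0:v0+h,u0:u0+w],None,fx=f,fy=f,interpolation=cv2.INTER_CUBIC))
E
python3 - <<'E'
from h import *
crop("top",130,100,200,170,3.5,"pics/c1.png")
E
```

```text
(no output)
```

View pics/c1.png

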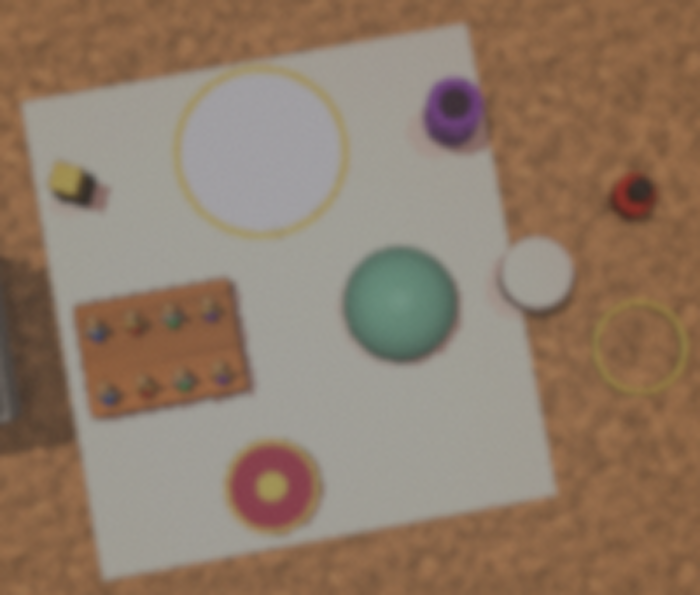

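Run:
```python
from h import *
P=lambda u,v,z:ray("top",130+(u+.5)/3.5-.5,100+(v+.5)/3.5-.5,z)[:2]
ring=P(261.5,152.5,0); comp=P(273.5,486,12); dome=P(401,304,18)
B=np.array([P(*c,22) for c in[(75,303),(232,278),(252,389),(95,418)]])
bc=B.mean(0)
S=np.array([P(*c,0) for c in[(22,101),(466,24),(555,493),(104,579)]])
print("ring",ring,"comp",comp,"dome",dome,"board",bc)
print("sizes",[np.linalg.norm(B[i]-B[i-1]) for i in range(4)],"sheet",[np.linalg.norm(S[i]-S[i-1]) for i in range(4)], "dome-board",np.linalg.norm(bc-dome))
a=lambda d:np.degrees(np.arctan2(d[1],d[0]))
print("yaw: sheet",a(S[0]-S[3]),a(S[1]-S[2]),a(S[0]-S[1])-90,"dome-board",a(bc-dome)-90)
yaw=np.radians(np.mean([a(S[0]-S[3]),a(S[1]-S[2]),a(S[0]-S[1])-90,a(bc-dome)-90]))
x=np.array([np.cos(yaw),np.sin(yaw)]);y=np.array([-x[1],x[0]])
o=np.mean([ring-125*x,dome+76.5*y,bc-91.5*y],0)
print("o's",ring-125*x,dome+76.5*y,bc-91.5*y,"o",o,"yaw",np.degrees(yaw))
for n,p in dict(ring=ring,comp=comp,dome=dome,board=bc,lip=P(85,190,10),roller=P(452,125,10),jar=P(535,275,30)).items(): print(n,(p-o)@x,(p-o)@y,p)
s=get_state();from scipy.spatial.transform import Rotation as Ro
print(Ro.from_rotvec(s['eef_rot']).as_matrix().round(3),s['tcp_pos'])
# where scene camera sees
for z,p in((8,comp),(0,ring)): print(proj("scene",[*p,z])*1.5)
```

```text
ring [696.28510402 119.83896234] comp [462.62375527 103.25716191] dome [590.11030782  18.93516216] board [555.82107891 180.91473361]
sizes [np.float64(80.13382634690026), np.float64(108.7922853747491), np.float64(77.66410839293879), np.float64(108.6816967247917)] sheet [np.float64(340.10234185601007), np.float64(318.9401940714309), np.float64(337.7914378339328), np.float64(318.0547575725674)] dome-board 165.56911785071662
yaw: sheet 12.043754888957402 11.894174358430838 11.747449792889881 dome-board 11.952410852375394
o's [573.97573266  94.04327128] [574.32334489  93.78849743] [574.70352477  91.38427377] o [574.33420077  93.07201416] yaw 11.909447473163379
ring 124.84968191133272 1.0243262451904194 [696.28510402 119.83896234]
comp -107.20401150762491 33.019097270379476 [462.62375527 103.25716191]
dome 0.1372352407817806 -75.79669877395919 [590.11030782  18.93516216]
board 0.01308284788564122 89.77237252876878 [555.82107891 180.91473361]
lip 118.75415214554995 126.2456631709637 [664.47941334 241.10699912]
roller 118.45635458077231 -134.17395314400468 [717.92965762 -13.76853252]
jar 2.306576764973177 -169.38385167578954 [611.54611647 -72.18984724]
[[-0.918  0.396 -0.001]
 [ 0.396  0.918 -0.001]
 [ 0.    -0.002 -1.   ]] [227.25462607 527.63264136 230.56381937]
[372.75114572 222.81660635]
[471.54301955 318.50550003]
```

The crop shows the ring centre at (261,152), the compact at (273,486), the dome at (401,304) and the board corners. The derived sizes match: board 80x109, dome-to-board 166 against 168. The sheet frame origin is about (574,93.5) with yaw 11.9°, and the compact sits at sheet (-107,+33). The plan is a two-fingertip cradle at about 28 mm opening. I'll push the compact diagonally to the centre line first, then straight through.

```bash
python3 -m crank '{"hand":[0.33,0.33,0.33,0.33,0.33,0.33,0.33,0.33,0.33,0.33,0.33,0.33,0.33,0.33,0.33,0.33,0.33,0.33],"xyz":[[1,-2,0],[2.5,-5,0],[4,-8,0],[5.7,-11,0],[7.3,-14,0],[9,-17,0],[10.5,-20,0],[12,-23,0],[13.6,-26,0],[15.2,-29,0],[16.8,-32,0],[18.4,-35,0],[19.5,-37,-1],[20.1,-38.2,-4],[20.1,-38.2,-8],[20.1,-38.2,-12],[20.1,-38.2,-15],[20.1,-38.2,-15]],"roll":[0,-4,-8,-12,-16,-20,-24,-28,-28,-28,-28,-28,-28,-28,-28,-28,-28,-28]}'
python3 - <<'E'
from h import *
s=get_state();print(s['tcp_pos'],s['finger_gap'],s['t'])
crop("top",130,150,170,130,4.5,"pics/c2.png")
p=proj("top",s['tcp_pos']);print((p-[130,150])*4.5)
E
```

```text
t: 1.65
tcp_pos: [422.9, 144.8, 75.7]
eef_rot: [-1.357, -2.823, 0.011]
wrist_force: [0.2, -0.8, 0.6]
finger_gap: 28.2
finger_force: 0.0
[422.87799457 144.76655012  75.74685331] 28.17046827439483 1.65
[257.71138133 478.59733711]
```

View pics/c2.png

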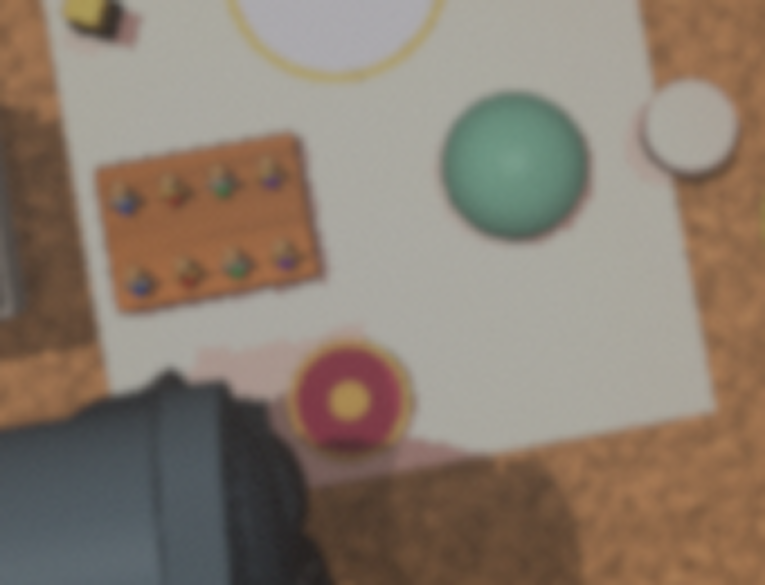

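The compact is unmoved at (350,400), and the hand hangs clear of it up and to the left. I'll lower the hand.

```bash
python3 -m crank '{"hand":[0.33,0.33,0.33,0.33,0.33,0.33,0.33],"xyz":[[0,0,-1.5],[0,0,-3],[0,0,-4.5],[0,0,-6],[0,0,-6.5],[0,0,-6.5],[0,0,-6.5]],"roll":[0,0,0,0,0,0,0]}'
python3 - <<'E'
from h import *
crop("scene",210,100,150,110,5,"pics/c3.png")
E
```

```text
t: 2.28
tcp_pos: [429.8, 146.4, 17.8]
eef_rot: [1.359, 2.831, 0.002]
wrist_force: [0.1, 0.4, -0.0]
finger_gap: 28.2
finger_force: 0.0
```

View pics/c3.png

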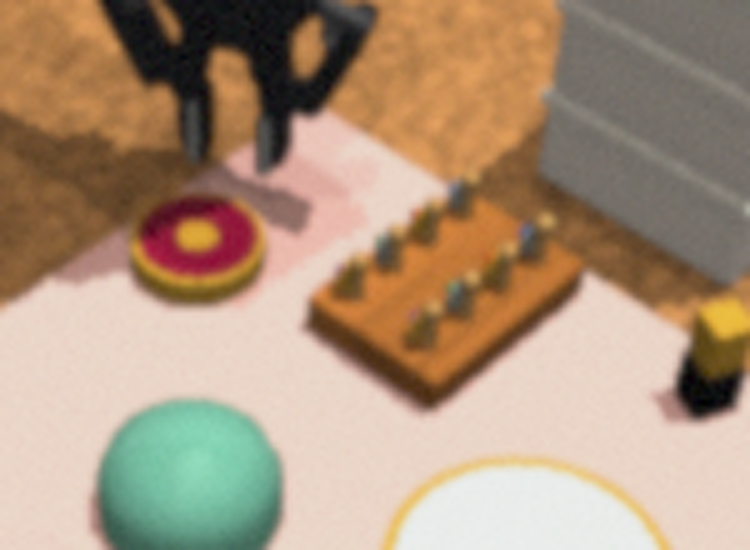

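The two tips are at about (195,150) and (270,160), pointing toward the compact at (198,245) and clear of it and the board. I'll lower the last centimetre and push diagonally.

```bash
python3 -m crank '{"hand":[0.33,0.33,0.33,0.33,0.33,0.33,0.33,0.33,0.33,0.33,0.33,0.33,0.33,0.33,0.33,0.33,0.33,0.33,0.33],"xyz":[[0,0,-0.6],[0,0,-1.1],[0,0,-1.1],[0.2,-0.25,-1.1],[0.4,-0.5,-1.1],[0.6,-0.75,-1.1],[0.8,-1,-1.1],[1,-1.25,-1.1],[1.25,-1.56,-1.1],[1.5,-1.88,-1.1],[1.75,-2.19,-1.1],[2,-2.5,-1.1],[2.25,-2.8,-1.1],[2.5,-3.1,-1.1],[2.7,-3.38,-1.1],[2.9,-3.63,-1.1],[3.1,-3.88,-1.1],[3.1,-3.88,-1.1],[3.1,-3.88,-1.1]],"roll":[0,0,0,0,0,0,0,0,0,0,0,0,0,0,0,0,0,0,0]}'
python3 - <<'E'
from h import *
crop("scene",210,100,150,110,5,"pics/c4.png")
E
```

```text
t: 3.92
tcp_pos: [459.8, 107.0, 5.3]
eef_rot: [1.36, 2.831, -0.0]
wrist_force: [-0.6, 0.4, -0.3]
finger_gap: 28.7
finger_force: 0.0
```

View pics/c4.png

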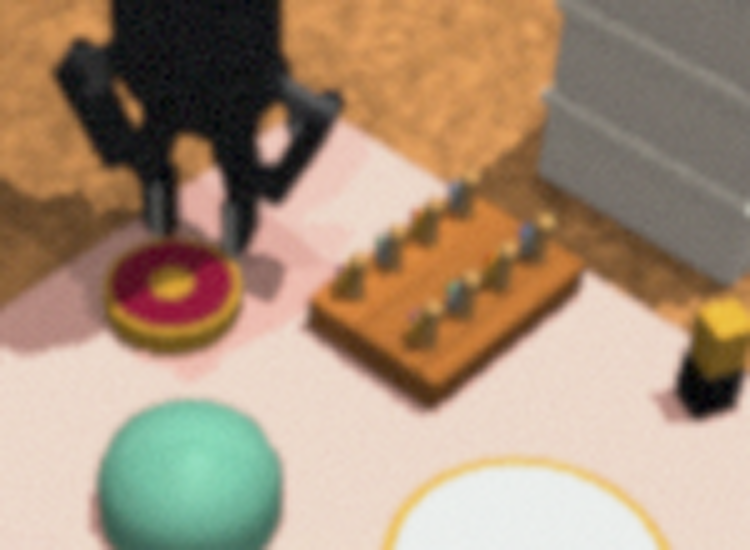

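The compact slid with the fingers. Its centre dot is now at (173,284), from (198,235) before. I'll compute its position.

```bash
cat >> h.py <<'E'
O=np.array([574.2,93.5]);YAW=np.radians(11.9);XA=np.array([np.cos(YAW),np.sin(YAW)]);YA=np.array([-XA[1],XA[0]])
def sheet(p): d=np.array(p[:2])-O; return (d@XA).round(1),(d@YA).round(1)
def world(a,b): return (O+a*XA+b*YA).round(1)
E
python3 - <<'E'
from h import *
P=lambda u,v:ray("scene",210+(u+.5)/5-.5,100+(v+.5)/5-.5,16)
for c in((198,236),(173,284)): print(P(*c),sheet(P(*c)))
print("tcp",sheet(get_state()['tcp_pos']))
print("pre", world(-150,0), world(-135,45))
E
```

```text
[465.63865598 103.50257973  16.        ] (np.float64(-104.2), np.float64(32.2))
[486.91710767  76.12364986  16.        ] (np.float64(-89.0), np.float64(1.0))
tcp (np.float64(-109.3), np.float64(36.9))
pre [427.4  62.6] [432.8 109.7]
```

```bash
python3 -m crank '{"hand":[0.33,0.33,0.33,0.33,0.33,0.33,0.33,0.33,0.33,0.33,0.33,0.33,0.33,0.33,0.33,0.33,0.33,0.33,0.33,0.33],"xyz":[[-0.6,0.8,0],[-1.5,1.9,0],[-2,2.5,2],[-2,2.5,4],[-2.2,1.5,4.5],[-2.4,0.5,4.5],[-2.6,-0.6,4.5],[-2.8,-1.8,4.5],[-3,-3,4.5],[-3,-4.2,4.5],[-3,-4.4,4.5],[-3,-4.4,4.5],[-3,-4.4,4.5],[-3,-4.4,4.5],[-3,-4.4,4],[-3,-4.4,2.5],[-3,-4.4,1],[-3,-4.4,0],[-3,-4.4,0],[-3,-4.4,0]],"roll":[0,0,0,0,7,14,21,28,35,42,49,56,63,63,63,63,63,63,63,63]}'
python3 - <<'E'
from h import *
s=get_state();print(s['t'],sheet(s['tcp_pos']),np.degrees(2*np.arctan2(s['eef_rot'][1],s['eef_rot'][0])),proj("top",[*world(-91,1.5),12]))
crop("top",160,100,170,140,4.5,"pics/c5.png")
E
```

```text
t: 5.63
tcp_pos: [428.5, 63.6, 4.8]
eef_rot: [0.318, -3.124, -0.001]
wrist_force: [-0.3, 0.1, 0.1]
finger_gap: 28.7
finger_force: 0.0
5.6333 (np.float64(-148.8), np.float64(0.8)) -168.37976657321528 [219.30580092 229.55034229]
```

View pics/c5.png

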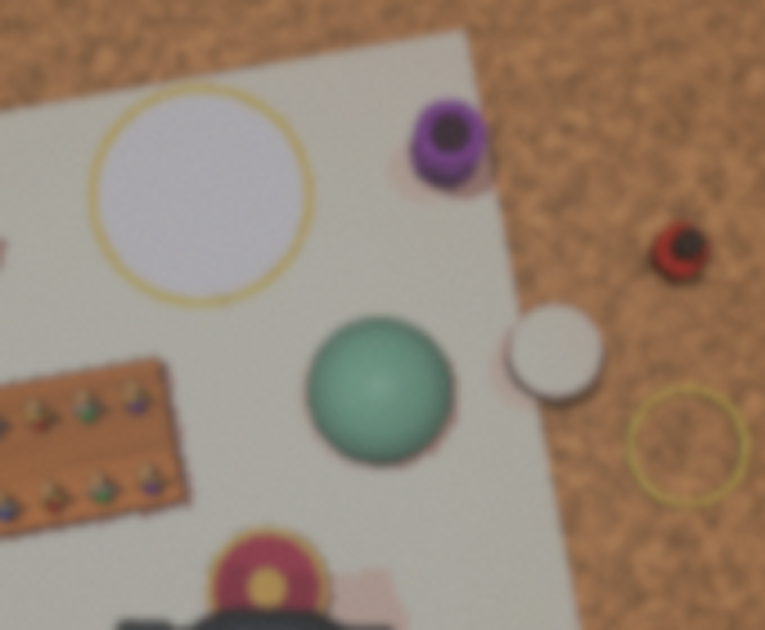

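The compact centre is at (268,586) in this crop, about sheet (-91,+1.5), with the hand straight behind it. I'll push straight in.

```bash
python3 -m crank '{"hand":[0.33,0.33,0.33,0.33,0.33,0.33,0.33,0.33,0.33,0.33,0.33,0.33,0.33,0.33,0.33,0.33,0.33,0.33,0.33,0.33],"xyz":[[0.3,0,0],[0.7,0.1,0],[1.1,0.2,0],[1.5,0.27,0],[1.9,0.36,0],[2.4,0.46,0],[2.9,0.57,0],[3.4,0.67,0],[3.9,0.78,0],[4.4,0.88,0],[4.9,0.99,0],[5.4,1.09,0],[5.9,1.2,0],[6.4,1.3,0],[6.9,1.41,0],[7.4,1.51,0],[7.8,1.6,0],[8.1,1.66,0],[8.1,1.66,0],[8.1,1.66,0]],"roll":[0,0,0,0,0,0,0,0,0,0,0,0,0,0,0,0,0,0,0,0]}'
python3 - <<'E'
from h import *
s=get_state();print(s['t'],sheet(s['tcp_pos']))
crop("scene",210,110,150,120,5,"pics/c6.png")
E
```

```text
t: 7.35
tcp_pos: [511.0, 80.0, 5.4]
eef_rot: [-0.32, 3.125, 0.0]
wrist_force: [-0.6, -0.9, -0.1]
finger_gap: 28.4
finger_force: 0.0
7.35 (np.float64(-64.6), np.float64(-0.2))
```

View pics/c6.png

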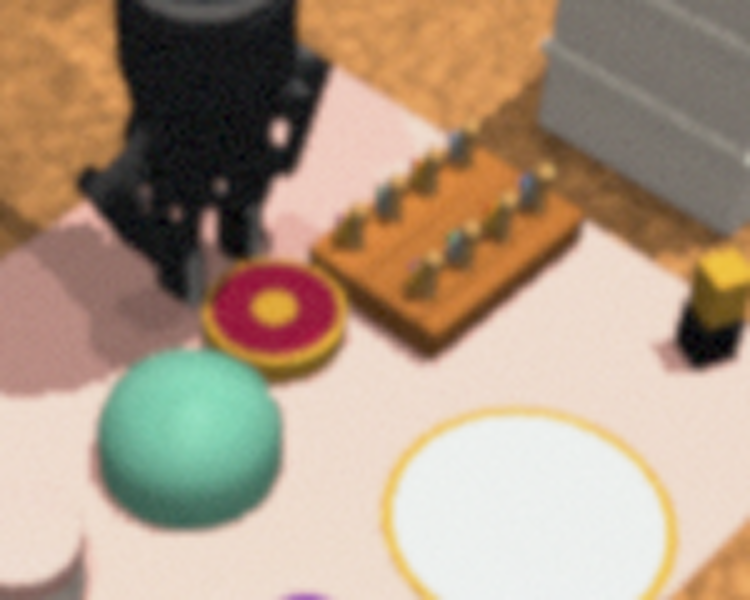

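The compact is in the mouth of the gap with its dot at (274,307), clear of the board and dome. Before going on I'll check the knuckles' clearance over the pegs and dome, in the finger plane.

Run:
```python
from h import *
p=camera_params("scene");K,R,t=p['intrinsics'],p['R'],p['t'];c=-R.T@t
for u,v in((330,65),(292,165),(268,235),(80,180),(100,205),(140,260),(188,300),(155,150)):
    d=R.T@np.linalg.solve(K,[210+u/5,110+v/5,1]); n=np.array([*XA,0])
    s=(-64.6-(c[:2]-O)@XA)/(d@n); X=c+s*d; print((u,v),"y",sheet(X)[1],"z",X[2].round(1))
for u,v in((136,395),(150,482)): print("peg",sheet(ray("top",160+u/4.5,100+v/4.5,45)))
print("compact",sheet(ray("scene",210+274/5,110+307/5,16)))
```

```text
(330, 65) y 80.3 z 84.1
(292, 165) y 56.9 z 37.9
(268, 235) y 41.5 z 2.8
(80, 180) y -70.0 z 112.0
(100, 205) y -60.6 z 91.7
(140, 260) y -40.3 z 44.5
(188, 300) y -12.0 z -2.4
(155, 150) y -28.6 z 101.9
peg (np.float64(17.8), np.float64(50.4))
peg (np.float64(-28.4), np.float64(51.1))
compact (np.float64(-21.2), np.float64(0.6))
```

Run:
```python
from h import *
im=cv2.imread("pics/c6.png"); m=(im.max(2)<75)
p=camera_params("scene");K,R,t=p['intrinsics'],p['R'],p['t'];c=-R.T@t
def X(u,v,xs):
    d=R.T@np.linalg.solve(K,[210+u/5,110+v/5,1]); n=np.array([*XA,0]); s=(xs-(c[:2]-O)@XA)/(d@n); q=c+s*d; return sheet(q)[1],q[2].round(0)
for v in range(40,300,15):
    w=np.where(m[v,60:335])[0]+60
    if len(w): print(v,w.min(),w.max(),"L",X(w.min(),v,-64.6),"R",X(w.max(),v,-64.6))
```

```text
40 119 295 L (np.float64(-44.8), np.float64(169.0)) R (np.float64(56.2), np.float64(112.0))
55 120 302 L (np.float64(-44.8), np.float64(162.0)) R (np.float64(61.1), np.float64(101.0))
70 123 325 L (np.float64(-43.7), np.float64(154.0)) R (np.float64(77.0), np.float64(83.0))
85 129 320 L (np.float64(-41.0), np.float64(144.0)) R (np.float64(74.0), np.float64(76.0))
100 133 315 L (np.float64(-39.3), np.float64(136.0)) R (np.float64(71.0), np.float64(69.0))
115 132 310 L (np.float64(-40.3), np.float64(128.0)) R (np.float64(68.0), np.float64(62.0))
130 127 305 L (np.float64(-43.4), np.float64(122.0)) R (np.float64(65.0), np.float64(55.0))
145 128 300 L (np.float64(-43.3), np.float64(114.0)) R (np.float64(61.9), np.float64(47.0))
160 119 295 L (np.float64(-48.7), np.float64(109.0)) R (np.float64(58.8), np.float64(40.0))
175 82 273 L (np.float64(-68.8), np.float64(114.0)) R (np.float64(44.0), np.float64(40.0))
190 82 265 L (np.float64(-69.4), np.float64(106.0)) R (np.float64(38.8), np.float64(34.0))
205 97 257 L (np.float64(-62.2), np.float64(93.0)) R (np.float64(33.6), np.float64(28.0))
220 109 255 L (np.float64(-56.3), np.float64(80.0)) R (np.float64(32.4), np.float64(19.0))
235 120 256 L (np.float64(-50.8), np.float64(67.0)) R (np.float64(33.2), np.float64(9.0))
250 138 252 L (np.float64(-41.1), np.float64(51.0)) R (np.float64(30.6), np.float64(0.0))
265 155 191 L (np.float64(-31.6), np.float64(35.0)) R (np.float64(-9.5), np.float64(19.0))
280 159 190 L (np.float64(-29.6), np.float64(24.0)) R (np.float64(-10.4), np.float64(10.0))
295 173 190 L (np.float64(-21.4), np.float64(8.0)) R (np.float64(-10.7), np.float64(-0.0))
```

The knuckles pass only about 5 mm above the pegs at this opening. I'll back off, narrow the fingertips to about 17 mm and raise 3 mm for more margin, then advance.

```bash
python3 -m crank '{"hand":[0.33,0.33,0.33,0.2,0.2,0.2,0.2,0.2,0.2,0.2,0.2,0.2,0.2,0.2,0.2,0.2,0.2,0.2,0.2],"xyz":[[-0.5,-0.1,0],[-1,-0.2,0.15],[-1.4,-0.3,0.3],[-1.4,-0.3,0.3],[-1.4,-0.3,0.3],[-1.4,-0.3,0.3],[-1.4,-0.3,0.3],[-1,-0.2,0.3],[-0.6,-0.12,0.3],[-0.2,-0.04,0.3],[0.2,0.04,0.3],[0.6,0.12,0.3],[1,0.2,0.3],[1.4,0.3,0.3],[1.8,0.38,0.3],[2.2,0.46,0.3],[2.6,0.55,0.3],[3,0.63,0.3],[3,0.63,0.3]],"roll":[0,0,0,0,0,0,0,0,0,0,0,0,0,0,0,0,0,0,0]}'
python3 - <<'E'
from h import *
s=get_state();print(s['t'],sheet(s['tcp_pos']),s['wrist_force'])
crop("scene",230,120,140,110,5.5,"pics/c7.png")
E
```

```text
t: 8.98
tcp_pos: [541.9, 86.4, 8.5]
eef_rot: [-0.32, 3.124, 0.0]
wrist_force: [-0.3, 0.9, 0.9]
finger_gap: 17.0
finger_force: 0.0
8.9833 (np.float64(-33.1), np.float64(-0.3)) [-0.30459606  0.92845057  0.86594062]
```

View pics/c7.png

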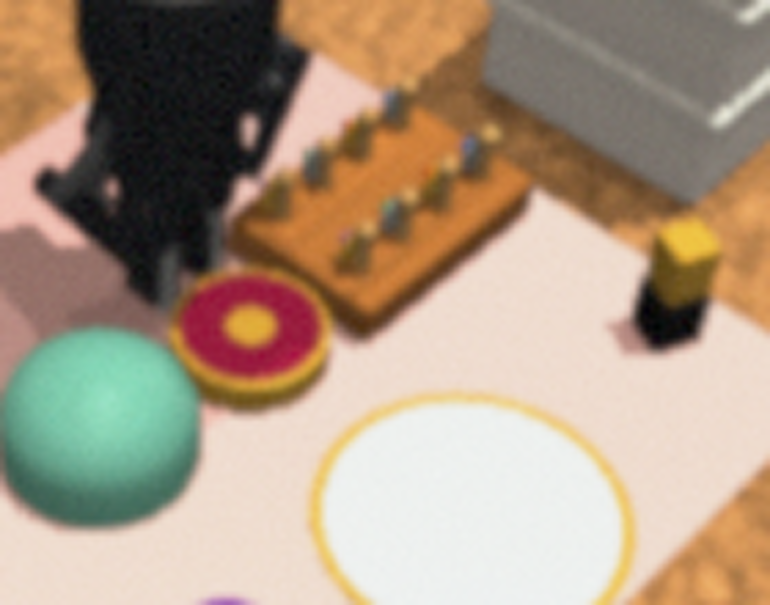

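The compact is flat in the gap with its dot at (251,326). The knuckle is clear above the first pegs and forces are about 1 N. Continuing.

```bash
python3 -m crank '{"hand":[0.2,0.2,0.2,0.2,0.2,0.2,0.2,0.2,0.2,0.2,0.2,0.2,0.2,0.2,0.2],"xyz":[[0.4,0.08,0],[0.8,0.17,0],[1.2,0.25,0],[1.6,0.34,0],[2,0.42,0],[2.4,0.51,0],[2.8,0.59,0],[3.2,0.67,0],[3.6,0.76,0],[4,0.84,0],[4.4,0.93,0],[4.8,1.01,0],[5.2,1.1,0],[5.6,1.18,0],[5.6,1.18,0]],"roll":[0,0,0,0,0,0,0,0,0,0,0,0,0,0,0]}'
cat >> h.py <<'E'
def find():
    b,g,r=[a.astype(int) for a in cv2.split(camera("scene"))]
    m=((r>90)&(g<70)&(b<90)&(r-g>70)&(b>20)).astype(np.uint8)
    n,l,st,ce=cv2.connectedComponentsWithStats(cv2.morphologyEx(m,cv2.MORPH_CLOSE,np.ones((9,9))))
    for s,c in zip(st[1:],ce[1:]):
        if s[4]>150: print(s,c,sheet(ray("scene",*c,16)))
E
python3 - <<'E'
from h import *
print("prev",sheet(ray("scene",230+251/5.5,120+326/5.5,16)))
s=get_state();print(s['t'],sheet(s['tcp_pos']));find()
E
```

```text
t: 10.28
tcp_pos: [597.8, 98.2, 8.5]
eef_rot: [-0.32, 3.124, 0.0]
wrist_force: [0.3, 0.9, 0.0]
finger_gap: 16.9
finger_force: 0.0
prev (np.float64(12.4), np.float64(0.4))
10.2833 (np.float64(24.0), np.float64(-0.3))
[282 184  26  19 376] [294.27925532 192.92021277] (np.float64(67.6), np.float64(-0.1))
[190 253  15  16 155] [197.29032258 259.60645161] (np.float64(46.3), np.float64(-249.4))
```

```bash
python3 -m crank '{"hand":[0.2,0.2,0.2,0.2,0.2,0.2,0.2,0.2,0.2,0.2,0.2,0.2,0.2,0.2,0.2,0.2],"xyz":[[0.4,0.08,0],[0.8,0.17,0],[1.2,0.25,0],[1.6,0.34,0],[2,0.42,0],[2.4,0.51,0],[2.8,0.59,0],[3.2,0.67,0],[3.6,0.76,0],[4,0.84,0],[4.4,0.93,0],[4.8,1.01,0],[5.2,1.1,0],[5.5,1.16,0],[5.7,1.2,0],[5.7,1.2,0]],"roll":[0,0,0,0,0,0,0,0,0,0,0,0,0,0,0,0]}'
python3 - <<'E'
from h import *
s=get_state();print(s['t'],sheet(s['tcp_pos']));find()
E
```

```text
t: 11.67
tcp_pos: [654.2, 110.1, 8.4]
eef_rot: [-0.32, 3.125, 0.0]
wrist_force: [-0.9, -0.0, 0.8]
finger_gap: 17.3
finger_force: 0.0
11.6667 (np.float64(81.7), np.float64(-0.3))
[302 199  27  20 414] [315.18599034 208.13285024] (np.float64(125.4), np.float64(-0.4))
```

Compact is at sheet (125,-0.4). I'll back off a little and go straight up.

```bash
python3 -m crank '{"hand":[0.2,0.2,0.2,0.2,0.2,0.2,0.2,0.2,0.2,0.2,0.2],"xyz":[[-0.5,-0.1,0],[-1,-0.2,0],[-1.5,-0.3,0],[-1.5,-0.3,1.5],[-1.5,-0.3,3.5],[-1.5,-0.3,6],[-1.5,-0.3,9],[-1.5,-0.3,11.5],[-1.5,-0.3,12],[-1.5,-0.3,12],[-1.5,-0.3,12]],"roll":[0,0,0,0,0,0,0,0,0,0,0]}'
python3 - <<'E'
from h import *
find(); cv2.imwrite("pics/end.png",cv2.resize(camera("scene"),None,fx=1.5,fy=1.5))
E
```

```text
t: 12.63
tcp_pos: [638.0, 106.9, 127.9]
eef_rot: [0.32, -3.125, -0.0]
wrist_force: [-0.2, 0.8, -0.4]
finger_gap: 17.2
finger_force: 0.0
[303 199  26  20 408] [315.37009804 208.16421569] (np.float64(125.8), np.float64(-0.2))
```

View pics/end.png

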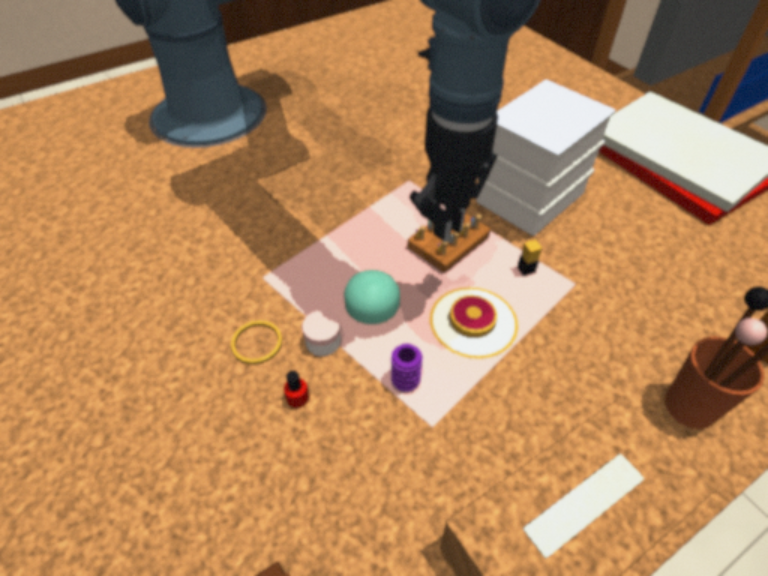

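The compact lies inside the ring at (474,316), everything else is where it was, and the hand is high and clear.

```bash
python3 -c "
from workcell import *
print(sign_off())"
```

```text
the job is handed in; nothing more can be done
None
```

I pushed the compact through the gap to within about 1 mm of the ring's centre by camera measurement, left the other items where they stood, cleared the hand and handed the job in; sign-off gave no verdict.

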